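# Fold back the hinged cover of a serving pan

## Robot

A 7-joint arm with a two-finger parallel gripper is mounted at the origin on the work surface. World frame = base frame: x ahead of the robot, y to its left, z up, the work surface at z = 0. Lengths are in m, angles in rad, forces in N, time in s.
With the tool pointing down it reaches from about 0.4 to 0.85 m from the base axis. Payload 10.4 kg.
Tool frame: the origin (TCP) lies between the finger pads; the fingertips stand ahead of it and the grasp point (between the pads) lies 5 mm behind it (manip.tip_extent is the z of the fingertips in the tool frame, in m); z points along the fingers, y is the line along which they close (so a half turn about z gives the same grasp; the last joint's range is limited). The gripper opens to 85 mm and grips with 20 to 120 N. Pads are 22 mm wide; open, the fingers measure 114 mm over their backs; the gripper's body (76 mm by 85 mm) begins 54 mm behind the grasp point. The pads swing forward as they close: fully open they stand 13 mm farther back than shut.
Start: joints at [1.138, 0.332, -0.065, 1.46, 0.022, 1.35, -0.088], TCP at [0.249, -0.573, 0.245] pointing down, gripper open.
Joint ranges: [-2.6, 2.6], [-0.5, 2.12], [-1.47, 1.34], [0.16, 2.42], [-1.27, 4.41], [0.06, 2.06], [-2.6, 2.6]. Speed limits (rad/s): [2.22, 2.22, 2.79, 2.79, 3.14, 3.14, 3.14].

## Interface

Orientations are given as a unit quaternion [x, y, z, w].
In Python, from workcell import status, viewer, manip gives the robot as it stands.
- The arm moves only by the tool play_rows, never from a script. Its argument "plan" is one flat list of numbers, 7 for each row, row after row: the turn, a rotation vector about the tool's x, y, z in degrees, then the shift along the tool's x, y, z in m, then the opening, from 0 (shut) to 1 (fully open). In form: [ax, ay, az, dx, dy, dz, grip, ax, ay, az, dx, dy, dz, grip, ...]. A call has 1 to 20 rows; each row is the pose to reach, as a shift and turn from the pose commanded when the call began, along the tool's axes at that moment; what a row does not reach only later rows make up. A row lasts 1/8 s, in which the tool goes at most 62.5 mm and 10.7 degrees, less where a joint would pass 70% of its speed; a pose out of reach is approached as far as the arm can. A call with a gripper value outside its range is refused whole. The fingers move at their own pace and stop on an object; "squeeze" is the grip in N (left out, the last holds). Time passes only in rows, so rows that repeat a pose let the fingers close. It gives the time, the measured TCP pose, the force, the opening and the grip force at its end, in the units of the state.
- status.get_obs(): the state, without advancing time (a new reading comes with each control period).
- viewer.camera(name): name is "scene" or "top" or "wrist"; returns the picture (384x512x3 uint8, red, green, blue); there is no depth.
- viewer.camera_model(name): a dict with "fx", "fy", "cx", "cy" (pixels), "D" ([k1, k2, p1, p2, k3] as OpenCV has them; the pictures are not rectified), "R" (3x3) and "t" (3): a world point X has camera coordinates R X + t. Camera axes: x right, y down, z forward; pixel columns grow to the right and rows downward; lengths in m; the calibration is good to about 2 mm. A picture is of the moment at which its call begins: read the wrist's pose just before it. camera_model takes no time and is no camera call; for the wrist camera it gives the pose at the moment of the call.
- manip.hand_in(): hands the job in; it is judged then, once.
The state is a dict: "clock": time; "joint_pos": joint angles; "joint_velocities": joint speeds; "tau": joint torques, N m; "position": TCP position; "ee_rot": TCP orientation; "ft_force": force on the tool from outside, world axes, zero at the start; "torque": the same for the moment, N m; "grip_width": opening from 0.0 (shut) to 1.0 (fully open); "grasp_force": force on a finger pad.
Only numpy, scipy, OpenCV 4.12 (cv2) and the standard library are available. Lean on these libraries where they do the work, as an engineer would, in place of code of your own. Each camera call takes 0.05 s, during which the arm holds its last target. There are 200 camera calls.

## Task

Open the deep serving pan for the servers: push the hinged leaf of its cover up by the lip and turn it right over the hinge until it lies flat on the other half. Only push with the fingers, without gripping the cover, lifting it off or shifting the pan; swing the leaf over steadily rather than flinging it, and leave everything else where it stands.

Things in the scene. Friction and masses are not known exactly. Their poses are not given: they have to be found in the camera images.
- deep_pan: The deep stainless gastronorm pan with slices of baked bread in it, 265 (x) by 162 (y) by 100 mm high, loose, 1.9 to 2.9 kg. Lies across in the near or the far row. Origin at the centre of its underside, on the worktop; z up, its +x axis points to the robot's left to within 0.25 rad.
- cover: Loose two-leaf steel cover on the deep pan's rim, no handles: plain half (+x, left) 0.44 kg, hinged leaf (-x, right) 0.2 kg. Closed 274 (x) by 171 (y) mm, plate 3 mm; edges turned down 9 mm outside the rim (2.5 mm play) keep it from sliding. The plain half just rests there. Origin at the whole cover's centre, at rim level, 100 mm above the worktop; axes as the pan's.
- leaf (a joint): Angle of the hinged leaf: 0 closed, flat on the rim; grows as its lip goes up and over to the left (+x of the cover); pi/2 upright; pi the stop, flat on the plain half. Starts closed or up to 0.4 ajar. The hinge is stiff (0.18 N m friction, just over the leaf's weight): the leaf stays where it is left and must be pushed all the way; 2 to 3 N up at the lip moves it.
- hinge (a point): Middle of the hinge axis, 103 mm above the worktop, level with the top face of both halves; axes as the cover's. The hinge runs along y, 171 mm long; knuckles 6 mm thick.
- lip (a point): Middle of the outer edge of the leaf's lip; moves with the leaf. The leaf's plate runs 137 mm from the hinge to its end, turned down 9 mm; from there the lip, 80 mm wide (y), 3 mm thick with a 6 mm bead, juts 22 mm farther, turned up 30 degrees: this point is 158.5 mm out from the axis and, closed, 11.5 mm above it (115 mm above the worktop). Fingers fit under it.
- cover_back (a point): Point on top of the cover's plain half, on its centre line, 125 mm beyond the hinge axis in the cover's +x, 103 mm above the worktop.
- shallow_pan: Bystander: a pan of the same outline but 65 mm high, with a one-piece flat lid that has a loop handle (top 99 mm above the worktop); lies across in the other row, parallel to the deep pan within 0.5 rad. Loose. Origin at the centre of its underside.
- saucepot: Bystander: round steel pot, 188 mm across, 167 mm high over the white lid knob, two black side handles; to the left. Loose. Origin at the centre of its underside.
- plates: Bystander: stack of white plates, 200 mm across, 48 mm high; to the right. Loose. Origin at the centre of its underside.
- serving_spoon: Bystander: serving spoon, 220 mm long with a black handle, lying to the right, in front of the plates. Loose. Origin at its middle.

How it is judged:
At the end, for the whole second after the job is handed in: The leaf is turned over to within 5 degrees of flat on the other half (joint above 3.05 rad) and at rest; the cover still sits on the rim (height within 4 mm, tilt under 0.04 rad, centred within 6 mm) and the pan is upright within 25 mm of where it stood (value of joint leaf above 3.05 rad and velocity of joint leaf between -0.05 and 0.05 rad/s and height (world z) of cover between 0.096 and 0.104 m and angle between cover's own z axis and vertical below 0.04 rad and horizontal distance between cover and deep_pan below 0.006 m and angle between deep_pan's own z axis and vertical below 0.03 rad and distance of deep_pan from where it was at the start of the episode below 0.025 m and linear speed of deep_pan below 0.01 m/s); the robot touches nothing.
It fails at once if the cover's plain half is lifted or tipped off the pan (more than 12 mm or 8 degrees) (height (world z) of cover above 0.112 m or height (world z) of cover_back above 0.115 m or angle between cover's own z axis and vertical above 0.14 rad).
It fails at once if the deep pan is lifted, tipped or shoved more than 25 mm (distance of deep_pan from where it was at the start of the episode above 0.025 m or angle between deep_pan's own z axis and vertical above 0.08 rad or height (world z) of deep_pan above 0.008 m).
It fails at once if the leaf is flung over (faster than 5 rad/s) (velocity of joint leaf above 5 rad/s).
It fails at once if the cover is gripped or forced (fingers on it with more than 30 N while the leaf is below 2.9 rad, or more than 80 N as it is pressed flat) ((value of joint leaf below 2.9 rad and contact force between the fingers and cover above 30 N) or contact force between the fingers and cover above 80 N).
It fails at once if a bystander is moved more than 20 mm (distance of any of shallow_pan, saucepot, plates, serving_spoon from where it was at the start of the episode above 0.02 m).
It also fails if it takes over 54 s, if anything falls off the work surface, if the arm or the gripper's body presses on something with over 40 N, if the wrist force passes 120 N, or if a joint passes its speed limit or range.

## Working session

There is one attempt and no reset: what is moved stays moved. The work goes in short steps, Python scripts to look and compute and a tool call to move; the robot and the scene stay as the last step left them, time stands still between calls to the robot, and variables do not carry over. Pictures are saved under pics/ and viewed, at most 10 in all, crops included, and the job is handed in when it is done.

Besides the shell and the picture viewer there is one more tool, called after "Request:" as name(argument=value, ...) on one line, values as JSON. play_rows: Moves the arm, as the interface text tells. Its arguments: {"type":"object","properties":{"plan":{"type":"array","items":{"type":"number"}},"squeeze":{"type":"number"}},"required":["plan"]}

```bash
mkdir -p pics; ls
python3 - <<'E'
from workcell import status, viewer, manip
import cv2
o=status.get_obs();print(o, manip.tip_extent)
for n in("scene","top"):
    cv2.imwrite(f"pics/{n}0.png",viewer.camera(n)[:,:,::-1])
    print(viewer.camera_model(n))
E
```

```text
pics
{'clock': 0.0, 'joint_pos': array([ 1.13838733,  0.33293761, -0.06467355,  1.46095439,  0.02164143,
        1.34988586, -0.08846242]), 'joint_velocities': array([-1.87250903e-04, -9.19306044e-05, -3.78693720e-06,  7.99828689e-04,
        1.64999963e-03,  8.48397350e-04, -1.28844746e-03]), 'tau': array([ 1.14929808e-03, -6.25461316e+01,  4.96314140e-02, -3.91601658e+01,
        1.61619106e-02,  1.00840861e-02, -4.08346381e-06]), 'position': array([ 0.24884866, -0.57293463,  0.24446856]), 'ee_rot': array([ 9.79075780e-01,  2.03494628e-01, -2.08037966e-04, -7.14814491e-04]), 'ft_force': array([ 0.09302453, -0.28811451, -0.0073301 ]), 'torque': array([-0.00900461,  0.02939408, -0.02161451]), 'grasp_force': 0.0, 'grip_width': 0.996921387234629} 0.014
{'fx': 383.1586841823712, 'fy': 383.1586841823712, 'cx': 256.3964428272691, 'cy': 189.09962783142473, 'D': array([-0.03875759,  0.        ,  0.        ,  0.        ,  0.        ]), 'R': array([[-0.20047722,  0.97969465, -0.00269596],
       [ 0.75602792,  0.15295645, -0.63641662],
       [-0.62308159, -0.12962525, -0.7713408 ]]), 't': array([ 0.08767319, -0.37412876,  1.65066497])}
{'fx': 364.990196175028, 'fy': 364.990196175028, 'cx': 253.57318661984942, 'cy': 196.20862131609633, 'D': array([-0.11445972,  0.        ,  0.        ,  0.        ,  0.        ]), 'R': array([[-0.01775755, -0.99957436, -0.02314652],
       [-0.99559071,  0.01980994, -0.09168807],
       [ 0.09210758,  0.0214163 , -0.99551873]]), 't': array([0.04042086, 0.53994159, 1.32439503])}
```

View pics/top0.png

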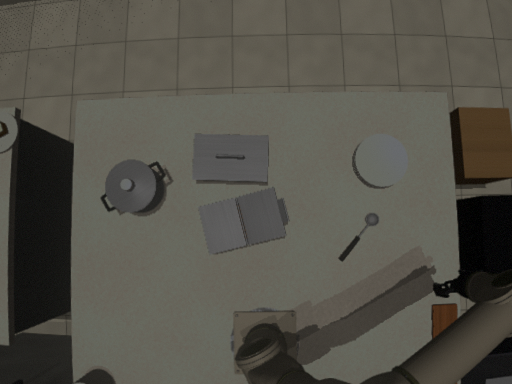

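View pics/scene0.png

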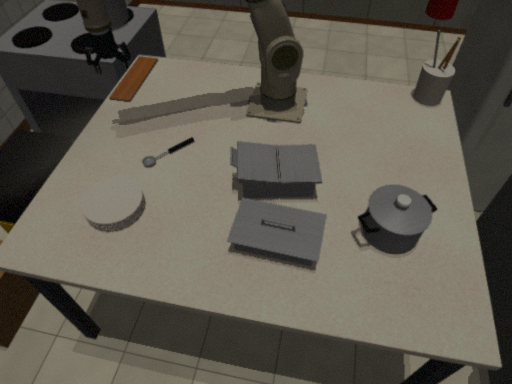

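The top view shows the deep pan in the near row, with its hinge seam from about (237,197) to (246,246) and the lip at (283,210). The shallow pan is behind it at (231,158), the pot at (133,186), the plates at (381,160) and the spoon at (358,237). Next I'll enlarge both views.

Run:
```python
import cv2,numpy as np
a=cv2.imread("pics/top0.png")[180:260,190:300]; b=cv2.imread("pics/scene0.png")[130:210,220:330]
im=np.vstack([cv2.resize(x,None,fx=3.7*1,fy=3.7,interpolation=cv2.INTER_CUBIC) for x in(a,b)])
im=cv2.convertScaleAbs(im,alpha=1.7)
print(im.shape)
cv2.imwrite("pics/crop0.png",im)
```

```text
(592, 407, 3)
```

View pics/crop0.png

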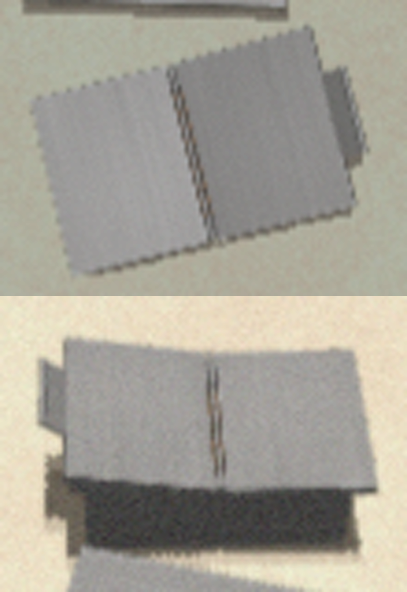

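Both views show the leaf slightly ajar, with the lip facing the robot's right. I'll triangulate the corners from the two views.

```bash
cat > h.py <<'E'
import cv2,numpy as np
from workcell import status, viewer, manip
from scipy.spatial.transform import Rotation as Ro
def norm(m,p):
    K=np.array([[m['fx'],0,m['cx']],[0,m['fy'],m['cy']],[0,0,1]])
    return cv2.undistortPoints(np.array([[p]],float),K,m['D'])[0,0]
def ray(m,p):
    d=m['R'].T@np.append(norm(m,p),1); return -m['R'].T@m['t'],d
def plane(m,p,z):
    c,d=ray(m,p); return c+d*(z-c[2])/d[2]
def tri(ms,ps):
    P=[np.c_[m['R'],m['t']] for m in ms]; n=[norm(m,p) for m,p in zip(ms,ps)]
    X=cv2.triangulatePoints(P[0],P[1],n[0],n[1])[:,0]; return X[:3]/X[3]
E
python3 - <<'E'
from h import *
np.set_printoptions(precision=4,suppress=True)
T=viewer.camera_model("top");S=viewer.camera_model("scene")
P={}
for n,a,b in [("hF",(236.5,197.8),(279.7,182.2)),("hN",(247.3,245.7),(277.3,146)),("bF",(199.5,207),(321.9,182.2)),("bN",(211.1,254.1),(315.7,145.1)),
 ("eF",(273.5,187.3),(238.1,181.1)),("eN",(285.4,237),(237.6,141.9)),("lF",(283.2,198.4),(230.8,164.9)),("lN",(288.9,220.5),(231.4,146.8))]:
    X=tri([T,S],[a,b]);P[n]=X
    print(n,X,"top@.103",plane(T,a,.103)[:2],"scene@.103",plane(S,b,.103)[:2])
h=(P['hF']+P['hN'])/2;u=(P['hF']-P['hN'])[:2];print(h,np.linalg.norm(u),np.arctan2(u[1],u[0]))
for k in('b','e','l'):
    d=(P[k+'F']+P[k+'N'])/2-h;print(k,d,np.hypot(*d[:2]),np.arctan2(d[1],d[0]),np.arctan2(d[2],np.hypot(*d[:2])))
E
```

```text
hF [0.5289 0.0921 0.0975] top@.103 [0.529  0.0882] scene@.103 [0.5329 0.096 ]
hN [0.3615 0.0567 0.0932] top@.103 [0.3624 0.0533] scene@.103 [0.3709 0.0609]
bF [0.4994 0.2245 0.094 ] top@.103 [0.4993 0.2183] scene@.103 [0.5061 0.2286]
bN [0.3342 0.1858 0.0963] top@.103 [0.3353 0.179 ] scene@.103 [0.3398 0.1915]
eF [ 0.5616 -0.0376  0.1104] top@.103 [ 0.5632 -0.0415] scene@.103 [ 0.5548 -0.0356]
eN [ 0.39   -0.077   0.1144] top@.103 [ 0.39   -0.0787] scene@.103 [ 0.3782 -0.0793]
lF [ 0.5203 -0.0696  0.1358] top@.103 [ 0.5237 -0.0743] scene@.103 [ 0.4903 -0.0759]
lN [ 0.445  -0.0863  0.1415] top@.103 [ 0.4466 -0.0922] scene@.103 [ 0.4063 -0.0947]
[0.4452 0.0744 0.0953] 0.1711509183768102 0.20835091648263376
b [-0.0284  0.1308 -0.0002] 0.13385357814663768 1.7848519624211132 -0.0013951897510356022
e [ 0.0306 -0.1317  0.0171] 0.13515489160077648 -1.3427558893101184 0.12573840978344417
l [ 0.0374 -0.1523  0.0433] 0.15678859420573177 -1.3299457159663133 0.26966903260042435
```

```bash
cat >> h.py <<'E'
H=np.array([.447,.073,.103]); YAW=1.781
cX=np.array([np.cos(YAW),np.sin(YAW),0]); cU=np.array([0,0,1.])
def pose(X,Z,a):            # tool frame; X from hinge, Z above hinge, tilt a deg toward cover +x
    a=np.radians(a); s,c=np.sin(a),np.cos(a)
    x=c*cX+s*cU; z=s*cX-c*cU; y=np.cross(z,x)
    return H+X*cX+Z*cU, np.c_[x,y,z]
def corner(r,n,th,a,bx=0,bz=0):   # finger corner (x=11,z=14 mm) at leaf point (r,n), backed off bx,bz along tool
    X=-r*np.cos(th)+n*np.sin(th); Z=r*np.sin(th)+n*np.cos(th)
    p,R=pose(X,Z,a); return p-R@np.array([.011+bx,0,.014+bz]),R
def rel(ts,grips,p0=None,R0=None):
    o=status.get_obs()
    if p0 is None: p0,R0=o['position'],Ro.from_quat(o['ee_rot']).as_matrix()
    for (p,R),g in zip(ts,grips):
        v=np.degrees(Ro.from_matrix(R0.T@R).as_rotvec()); d=R0.T@(p-p0)
        print(", ".join(f"{q:.1f}" for q in v)+", "+", ".join(f"{q:.4f}" for q in d)+f", {g}",
              " world",np.round(p,3))
E
python3 - <<'E'
from h import *
T=viewer.camera_model("top")
for n,p,z in[("spoon head",(372,218),0),("handle",(341,259),0),("plates",(381,160),.048)]: print(n,plane(T,p,z))
rel([pose(-.33,.15,0),pose(-.33,.15,50),corner(.146,.0025,.19,50,.012,.06)],[0,0,0])
E
```

```text
spoon head [ 0.45165984 -0.41382078  0.        ]
handle [ 0.30158368 -0.29076461  0.        ]
plates [ 0.66352443 -0.44370461  0.048     ]
-0.1, -0.0, -78.6, 0.3737, -0.1901, -0.0082, 0  world [ 0.516 -0.25   0.253]
34.1, 41.7, -73.2, 0.3737, -0.1901, -0.0082, 0  world [ 0.516 -0.25   0.253]
34.1, 41.7, -73.2, 0.3966, -0.3033, 0.0820, 0  world [ 0.492 -0.137  0.163]
```

Request:
play_rows(plan=[0,0,-78.6,0.374,-0.19,-0.03,0,0,0,-78.6,0.374,-0.19,-0.03,0,0,0,-78.6,0.374,-0.19,-0.03,0,0,0,-78.6,0.374,-0.19,-0.03,0,0,0,-78.6,0.374,-0.19,-0.03,0,0,0,-78.6,0.374,-0.19,-0.03,0,0,0,-78.6,0.374,-0.19,-0.03,0,0,0,-78.6,0.374,-0.19,-0.03,0,0,0,-78.6,0.374,-0.19,-0.03,0,0,0,-78.6,0.374,-0.19,-0.03,0,0,0,-78.6,0.374,-0.19,-0.03,0,0,0,-78.6,0.374,-0.19,-0.03,0], squeeze=20)

```text
clock: 1.6
position: [0.5161, -0.2503, 0.2753]
ee_rot: [0.629, 0.777, -0.0, 0.0]
ft_force: [0.5, 0.4, -0.1]
grip_width: 0.002
grasp_force: 0.0
```

Now I'll tilt 50° about the tool's y axis.

Request:
play_rows(plan=[0,50,0,0,0,0,0,0,50,0,0,0,0,0,0,50,0,0,0,0,0,0,50,0,0,0,0,0,0,50,0,0,0,0,0,0,50,0,0,0,0,0,0,50,0,0,0,0,0])

```text
clock: 2.48
position: [0.5168, -0.2495, 0.2761]
ee_rot: [0.57, 0.706, 0.265, -0.327]
ft_force: [-0.4, -0.2, 0.3]
grip_width: 0.0
grasp_force: 0.0
```

Run:
```python
from h import *
o=status.get_obs();print(o['position'],o['joint_pos'],np.round(Ro.from_quat(o['ee_rot']).as_matrix(),3),pose(0,0,50)[1].round(3))
rel([corner(.146,.0025,.19,50,.012,.06),corner(.146,.0025,.19,50,.012,.0),corner(.146,.0025,.19,50,.0,.0)],[0,0,0])
```

```text
[ 0.51679105 -0.24950746  0.27606737] [ 0.92514459  0.71546903 -0.46766362  1.12889671 -0.36299327  1.93019985
  0.65288374] [[-0.136  0.978 -0.16 ]
 [ 0.631  0.21   0.747]
 [ 0.764  0.001 -0.645]] [[-0.134  0.978 -0.16 ]
 [ 0.629  0.209  0.749]
 [ 0.766 -0.    -0.643]]
-0.0, 0.2, 0.1, -0.0118, -0.0010, 0.1613, 0  world [ 0.492 -0.137  0.163]
-0.0, 0.2, 0.1, -0.0116, -0.0009, 0.2213, 0  world [ 0.482 -0.092  0.124]
-0.0, 0.2, 0.1, 0.0004, -0.0009, 0.2212, 0  world [ 0.481 -0.084  0.134]
```

Request:
play_rows(plan=[0,0,0,-0.016,0,0.05,0,0,0,0,-0.016,0,0.1,0,0,0,0,-0.016,0,0.15,0,0,0,0,-0.016,0,0.19,0,0,0,0,-0.016,0,0.2,0,0,0,0,-0.016,0,0.2,0])

```text
clock: 3.22
position: [0.4869, -0.1102, 0.1356]
ee_rot: [0.57, 0.706, 0.265, -0.327]
ft_force: [0.4, -0.1, -0.4]
grip_width: 0.001
grasp_force: 0.0
```

Run:
```python
from h import *
o=status.get_obs();print(o['position'],o['ft_force'])
a=viewer.camera("top")[170:270,200:350,::-1];b=viewer.camera("scene")[110:210,180:330,::-1];w=viewer.camera("wrist")[:,:,::-1]
im=np.hstack([np.vstack([cv2.resize(x,(435,290),interpolation=cv2.INTER_CUBIC) for x in(a,b)]),cv2.resize(w,(365,580))])
cv2.imwrite("pics/c1.png",cv2.convertScaleAbs(im,alpha=1.6))
```

```text
[ 0.48686702 -0.11020589  0.13562192] [ 0.38539444 -0.12655751 -0.35096031]
```

View pics/c1.png

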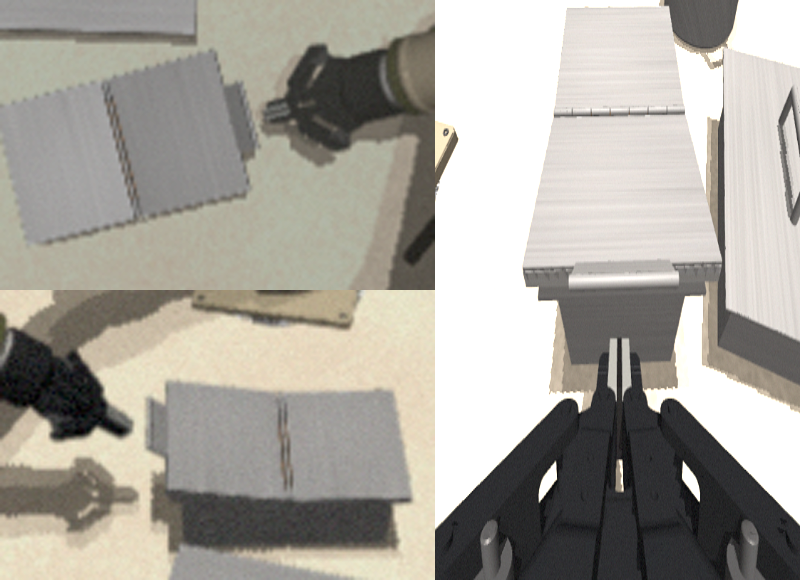

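The wrist view shows the fingers centred under the lip, which spans display columns 570–678 against a fingertip centre at 620. The tips are about 25 mm short of the lip and below it, so I'll slide in and then raise.

Request:
play_rows(plan=[0,0,0,0,0,0.01,0,0,0,0,0,0,0.02,0,0,0,0,0.005,0,0.02,0,0,0,0,0.01,0,0.02,0,0,0,0,0.01,0,0.02,0])

```text
clock: 4.0
position: [0.4822, -0.0889, 0.1299]
ee_rot: [0.57, 0.705, 0.266, -0.328]
ft_force: [0.2, -0.5, 0.4]
grip_width: -0.0
grasp_force: 0.0
```

Run:
```python
from h import *
o=status.get_obs();print(o['position'],o['ft_force'])
a=viewer.camera("top")[170:270,200:350,::-1];b=viewer.camera("scene")[110:210,180:330,::-1];w=viewer.camera("wrist")[:,:,::-1]
im=np.hstack([np.vstack([cv2.resize(x,(435,290),interpolation=cv2.INTER_CUBIC) for x in(a,b)]),cv2.resize(w,(365,580))])
cv2.imwrite("pics/c2.png",cv2.convertScaleAbs(im,alpha=1.6))
```

```text
[ 0.48215831 -0.08888213  0.12987531] [ 0.16063527 -0.45444643  0.40238395]
```

View pics/c2.png

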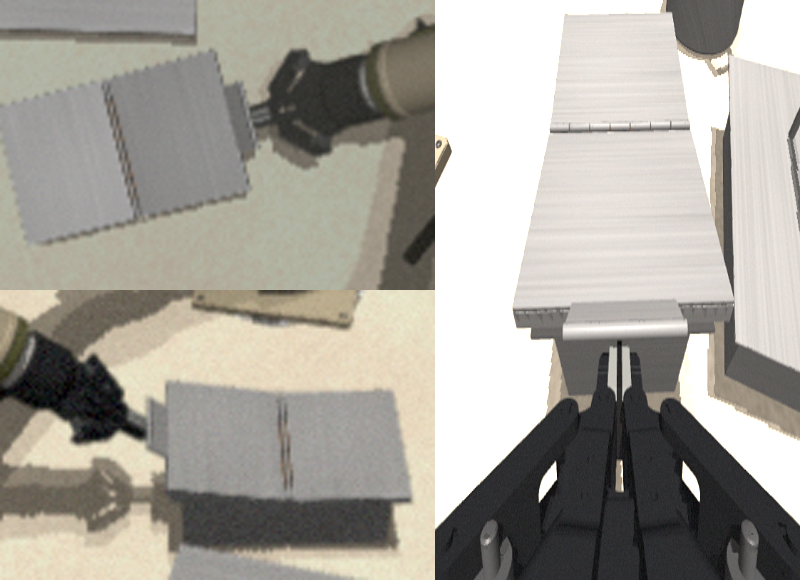

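Run:
```python
from h import *
m=viewer.camera_model("wrist");o=status.get_obs();R=Ro.from_quat(o['ee_rot']).as_matrix()
a,b=[np.append(norm(m,((c-435)/.713,r/1.51)),1) for c,r in((565,338),(688,335))]
s=.08/np.linalg.norm(a-b)
for v in(a,b):
    X=m['R'].T@(s*v-m['t']);print("lip",X,"tool",R.T@(X-o['position']))
a,b=[norm(m,((c-435)/.713,r/1.51)) for c,r in((619,345),(619,400))]
C=-m['R'].T@m['t'];print("cam in tool",R.T@(C-o['position']))
for q in(a,b): print("finger ray in tool",R.T@m['R'].T@np.append(q,1))
h=[plane(m,((c-435)/.713,r/1.51),.103) for c,r in((550,127),(690,127))];print(h,sum(h)/2)
```

```text
lip [ 0.44539996 -0.08855462  0.14141431] tool [ 0.01457073 -0.03563807 -0.00142231]
lip [ 0.52347682 -0.07112581  0.14190382] tool [ 0.01540298  0.04435722 -0.00117605]
cam in tool [ 0.06672399 -0.00038871 -0.12996742]
finger ray in tool [-3.93804198e-01 -9.21177942e-04  9.28822132e-01]
finger ray in tool [-0.51199035 -0.00100844  0.89631636]
[array([0.36467863, 0.05459851, 0.103     ]), array([0.53158635, 0.0900811 , 0.103     ])] [0.44813249 0.07233981 0.103     ]
```

The lip edge sits about 15 mm behind the fingertips and 5–9 mm above the finger faces, and the hinge point matches my estimate. Now the swing path.

Run:
```python
from h import *
al=lambda t:max(0,50-np.degrees(t-.19))
ts=np.arange(.24,1.35,.06)
rel([corner(.146,.0025,t,al(t)) for t in ts],[0]*len(ts))
```

```text
-0.0, -2.8, 0.0, 0.0139, -0.0004, -0.0025, 0  world [ 0.48  -0.082  0.142]
-0.0, -6.3, 0.0, 0.0228, -0.0004, -0.0066, 0  world [ 0.48  -0.08   0.151]
-0.0, -9.7, 0.0, 0.0319, -0.0004, -0.0102, 0  world [ 0.479 -0.077  0.16 ]
-0.0, -13.2, 0.0, 0.0413, -0.0004, -0.0132, 0  world [ 0.478 -0.073  0.169]
-0.0, -16.6, 0.0, 0.0508, -0.0004, -0.0156, 0  world [ 0.477 -0.069  0.178]
-0.0, -20.0, 0.0, 0.0604, -0.0004, -0.0175, 0  world [ 0.476 -0.064  0.187]
-0.0, -23.5, 0.0, 0.0701, -0.0003, -0.0188, 0  world [ 0.475 -0.059  0.195]
-0.0, -26.9, 0.0, 0.0799, -0.0003, -0.0194, 0  world [ 0.474 -0.054  0.203]
-0.0, -30.3, 0.0, 0.0897, -0.0003, -0.0195, 0  world [ 0.473 -0.047  0.211]
-0.0, -33.8, 0.0, 0.0995, -0.0003, -0.0191, 0  world [ 0.471 -0.041  0.218]
-0.0, -37.2, 0.0, 0.1093, -0.0003, -0.0180, 0  world [ 0.47  -0.034  0.225]
-0.0, -40.7, 0.0, 0.1190, -0.0003, -0.0163, 0  world [ 0.468 -0.027  0.231]
-0.0, -44.1, 0.0, 0.1285, -0.0003, -0.0141, 0  world [ 0.467 -0.019  0.237]
-0.0, -47.5, 0.0, 0.1379, -0.0003, -0.0113, 0  world [ 0.465 -0.011  0.242]
-0.0, -50.0, 0.0, 0.1469, -0.0003, -0.0080, 0  world [ 0.463 -0.003  0.247]
-0.0, -50.0, 0.0, 0.1548, -0.0003, -0.0044, 0  world [0.462 0.005 0.251]
-0.0, -50.0, 0.0, 0.1626, -0.0003, -0.0002, 0  world [0.46  0.013 0.254]
-0.0, -50.0, 0.0, 0.1700, -0.0003, 0.0043, 0  world [0.458 0.021 0.257]
-0.0, -50.0, 0.0, 0.1772, -0.0003, 0.0093, 0  world [0.456 0.029 0.259]
```

Request:
play_rows(plan=[0,0,0,0.006,0,0,0,0,-2.8,0,0.014,0,-0.0025,0,0,-6.3,0,0.023,0,-0.0065,0,0,-9.7,0,0.032,0,-0.01,0,0,-13.2,0,0.041,0,-0.013,0,0,-16.6,0,0.051,0,-0.0155,0,0,-20,0,0.0605,0,-0.0175,0])

```text
clock: 5.03
position: [0.4765, -0.0643, 0.1873]
ee_rot: [0.608, 0.751, 0.162, -0.2]
ft_force: [-0.0, -2.0, -1.1]
grip_width: -0.003
grasp_force: 1.1
```

Run:
```python
from h import *
al=lambda t:max(0,50-np.degrees(t-.19))
o=status.get_obs();print(o['position'],o['ft_force'])
a=viewer.camera("top")[170:270,200:350,::-1];b=viewer.camera("scene")[110:210,180:330,::-1];w=viewer.camera("wrist")[:,:,::-1]
im=np.hstack([np.vstack([cv2.resize(x,(435,290),interpolation=cv2.INTER_CUBIC) for x in(a,b)]),cv2.resize(w,(365,580))])
cv2.imwrite("pics/c3.png",cv2.convertScaleAbs(im,alpha=1.6))
ts=np.arange(.6,1.35,.06)
rel([corner(.146,.0025,t,al(t)) for t in ts],[0]*len(ts))
```

```text
[ 0.4764521  -0.0643044   0.18731823] [-1.10164260e-04 -2.00587123e+00 -1.05647104e+00]
0.0, -3.5, 0.1, 0.0075, -0.0006, -0.0042, 0  world [ 0.475 -0.059  0.195]
0.0, -6.9, 0.1, 0.0165, -0.0006, -0.0082, 0  world [ 0.474 -0.054  0.203]
0.0, -10.3, 0.1, 0.0257, -0.0006, -0.0117, 0  world [ 0.473 -0.047  0.211]
0.0, -13.8, 0.1, 0.0350, -0.0005, -0.0146, 0  world [ 0.471 -0.041  0.218]
0.0, -17.2, 0.1, 0.0446, -0.0005, -0.0169, 0  world [ 0.47  -0.034  0.225]
0.0, -20.6, 0.1, 0.0542, -0.0005, -0.0187, 0  world [ 0.468 -0.027  0.231]
0.0, -24.1, 0.1, 0.0640, -0.0005, -0.0198, 0  world [ 0.467 -0.019  0.237]
0.0, -27.5, 0.1, 0.0738, -0.0004, -0.0204, 0  world [ 0.465 -0.011  0.242]
0.0, -30.0, 0.1, 0.0833, -0.0004, -0.0204, 0  world [ 0.463 -0.003  0.247]
0.0, -30.0, 0.1, 0.0920, -0.0004, -0.0197, 0  world [0.462 0.005 0.251]
0.0, -30.0, 0.1, 0.1007, -0.0004, -0.0185, 0  world [0.46  0.013 0.254]
0.0, -30.0, 0.1, 0.1093, -0.0004, -0.0167, 0  world [0.458 0.021 0.257]
0.0, -30.0, 0.1, 0.1177, -0.0003, -0.0145, 0  world [0.456 0.029 0.259]
```

View pics/c3.png

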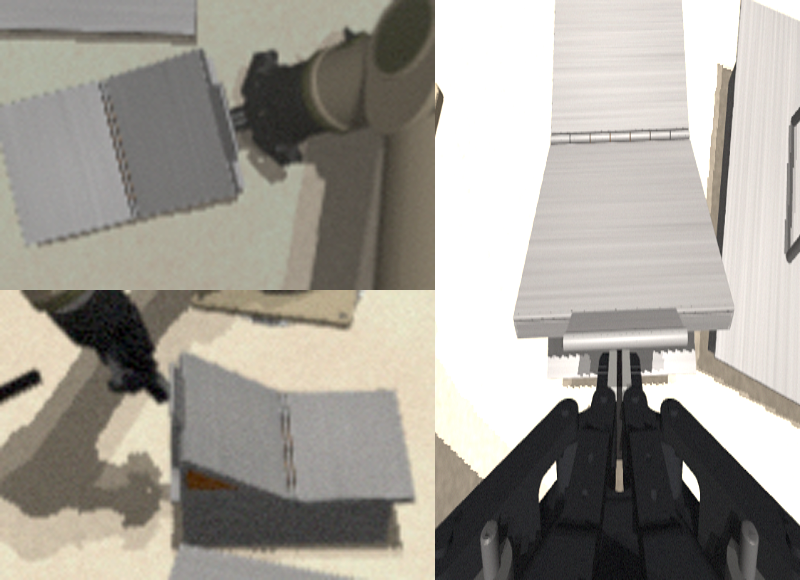

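The leaf is following at about 0.45 rad with only 2 N and the plain half is still, so I'll continue.

Request:
play_rows(plan=[0,-3.5,0,0.0075,0,-0.004,0,0,-6.9,0,0.0165,0,-0.008,0,0,-10.3,0,0.0257,0,-0.0117,0,0,-13.8,0,0.035,0,-0.0146,0,0,-17.2,0,0.0446,0,-0.0169,0,0,-20.6,0,0.0542,0,-0.0187,0,0,-24.1,0,0.064,0,-0.0198,0,0,-27.5,0,0.0738,0,-0.0204,0,0,-30,0,0.0833,0,-0.0204,0,0,-30,0,0.092,0,-0.0197,0,0,-30,0,0.1007,0,-0.0185,0,0,-30,0,0.1093,0,-0.0167,0,0,-30,0,0.1177,0,-0.0145,0])

```text
clock: 6.8
position: [0.4566, 0.0288, 0.2583]
ee_rot: [0.629, 0.777, 0.0, -0.0]
ft_force: [-0.5, -1.9, 0.2]
grip_width: -0.002
grasp_force: 1.0
```

Run:
```python
from h import *
o=status.get_obs();print(o['position'],o['ft_force'])
a=viewer.camera("top")[170:270,180:330,::-1];b=viewer.camera("scene")[90:210,180:360,::-1];w=viewer.camera("wrist")[:,:,::-1]
im=np.hstack([np.vstack([cv2.resize(x,(435,290),interpolation=cv2.INTER_CUBIC) for x in(a,b)]),cv2.resize(w,(365,580))])
cv2.imwrite("pics/c4.png",cv2.convertScaleAbs(im,alpha=1.6))
ts=np.arange(1.38,3.15,.08)
f=lambda t:np.interp(t,[1.32,1.9],[0,1])
rel([corner(.146-.036*f(t),.0025-.0055*f(t),t,0) for t in ts],[0]*len(ts))
```

```text
[0.45662906 0.02877591 0.25832344] [-0.52135239 -1.91319557  0.17400012]
0.0, -0.0, 0.1, 0.0087, -0.0005, 0.0013, 0  world [0.455 0.038 0.257]
0.0, -0.0, 0.1, 0.0198, -0.0005, 0.0048, 0  world [0.452 0.049 0.254]
0.0, -0.0, 0.1, 0.0302, -0.0005, 0.0091, 0  world [0.45  0.059 0.249]
0.0, -0.0, 0.1, 0.0397, -0.0005, 0.0142, 0  world [0.448 0.068 0.244]
0.0, -0.0, 0.1, 0.0485, -0.0004, 0.0199, 0  world [0.446 0.077 0.239]
0.0, -0.0, 0.1, 0.0564, -0.0004, 0.0262, 0  world [0.445 0.084 0.232]
0.0, -0.0, 0.1, 0.0634, -0.0004, 0.0329, 0  world [0.443 0.091 0.226]
0.0, -0.0, 0.1, 0.0707, -0.0004, 0.0378, 0  world [0.442 0.098 0.221]
0.0, -0.0, 0.1, 0.0789, -0.0004, 0.0410, 0  world [0.44  0.106 0.217]
0.0, -0.0, 0.1, 0.0867, -0.0004, 0.0450, 0  world [0.438 0.114 0.213]
0.0, -0.0, 0.1, 0.0943, -0.0004, 0.0495, 0  world [0.437 0.121 0.209]
0.0, -0.0, 0.1, 0.1014, -0.0004, 0.0546, 0  world [0.435 0.128 0.204]
0.0, -0.0, 0.1, 0.1082, -0.0004, 0.0603, 0  world [0.434 0.135 0.198]
0.0, -0.0, 0.1, 0.1144, -0.0004, 0.0665, 0  world [0.432 0.141 0.192]
0.0, -0.0, 0.1, 0.1201, -0.0004, 0.0732, 0  world [0.431 0.147 0.185]
0.0, -0.0, 0.1, 0.1253, -0.0004, 0.0803, 0  world [0.43  0.152 0.178]
0.0, -0.0, 0.1, 0.1299, -0.0003, 0.0879, 0  world [0.429 0.156 0.171]
0.0, -0.0, 0.1, 0.1339, -0.0003, 0.0957, 0  world [0.428 0.16  0.163]
0.0, -0.0, 0.1, 0.1372, -0.0003, 0.1038, 0  world [0.428 0.163 0.155]
0.0, -0.0, 0.1, 0.1399, -0.0003, 0.1122, 0  world [0.427 0.166 0.146]
0.0, -0.0, 0.1, 0.1419, -0.0003, 0.1208, 0  world [0.427 0.168 0.138]
0.0, -0.0, 0.1, 0.1432, -0.0004, 0.1295, 0  world [0.426 0.169 0.129]
0.0, -0.0, 0.1, 0.1438, -0.0004, 0.1383, 0  world [0.426 0.17  0.12 ]
```

View pics/c4.png

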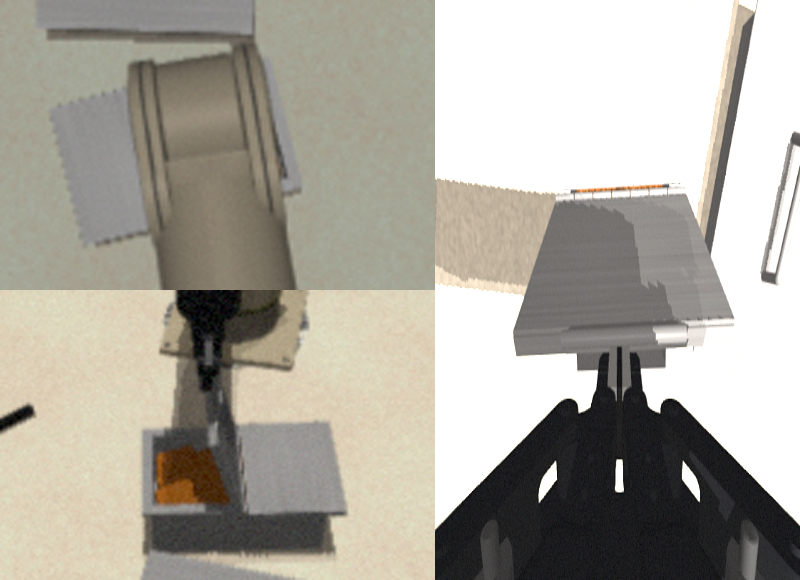

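The leaf stands at about 1.25 rad with the tip in the pocket between lip and flange. I'll keep that contact past upright, then re-place the tip on the plate inside the flange.

Run:
```python
from h import *
ts=np.arange(1.38,2.13,.08)
rel([corner(.146,.0025,t,0) for t in ts]+[corner(.152,-.02,ts[-1],0),corner(.105,-.025,ts[-1],0),corner(.105,-.012,ts[-1],0)],[0]*20)
print(ts[-1])
```

```text
0.0, -0.0, 0.1, 0.0086, -0.0005, -0.0024, 0  world [0.455 0.038 0.261]
0.0, -0.0, 0.1, 0.0202, -0.0005, -0.0040, 0  world [0.452 0.049 0.262]
0.0, -0.0, 0.1, 0.0318, -0.0005, -0.0046, 0  world [0.45  0.06  0.263]
0.0, -0.0, 0.1, 0.0435, -0.0004, -0.0043, 0  world [0.447 0.072 0.263]
0.0, -0.0, 0.1, 0.0551, -0.0004, -0.0030, 0  world [0.445 0.083 0.261]
0.0, -0.0, 0.1, 0.0666, -0.0004, -0.0009, 0  world [0.442 0.094 0.259]
0.0, -0.0, 0.1, 0.0779, -0.0004, 0.0022, 0  world [0.44  0.105 0.256]
0.0, -0.0, 0.1, 0.0888, -0.0004, 0.0062, 0  world [0.438 0.116 0.252]
0.0, -0.0, 0.1, 0.0995, -0.0004, 0.0110, 0  world [0.436 0.126 0.247]
0.0, -0.0, 0.1, 0.1097, -0.0003, 0.0167, 0  world [0.433 0.136 0.242]
0.0, -0.0, 0.1, 0.0933, -0.0004, 0.0001, 0  world [0.437 0.12  0.258]
0.0, -0.0, 0.1, 0.0652, -0.0004, 0.0382, 0  world [0.443 0.093 0.22 ]
0.0, -0.0, 0.1, 0.0765, -0.0004, 0.0447, 0  world [0.44  0.104 0.214]
2.1000000000000005
```

Request:
play_rows(plan=[0,0,0,0.0085,0,-0.0024,0,0,0,0,0.02,0,-0.004,0,0,0,0,0.032,0,-0.0046,0,0,0,0,0.0435,0,-0.0043,0,0,0,0,0.055,0,-0.003,0,0,0,0,0.0665,0,-0.001,0,0,0,0,0.078,0,0.002,0,0,0,0,0.089,0,0.006,0,0,0,0,0.0995,0,0.011,0,0,0,0,0.1097,0,0.0165,0])

```text
clock: 8.2
position: [0.4335, 0.1373, 0.2419]
ee_rot: [0.629, 0.778, 0.0, -0.0]
ft_force: [-5.1, 3.3, 10.7]
grip_width: 0.001
grasp_force: 5.5
```

Run:
```python
from h import *
o=status.get_obs();print(o['position'],o['ft_force'])
a=viewer.camera("top")[170:270,180:330,::-1];b=viewer.camera("scene")[90:210,180:360,::-1];w=viewer.camera("wrist")[:,:,::-1]
im=np.hstack([np.vstack([cv2.resize(x,(435,290),interpolation=cv2.INTER_CUBIC) for x in(a,b)]),cv2.resize(w,(365,580))])
cv2.imwrite("pics/c5.png",cv2.convertScaleAbs(im,alpha=1.6))
t=2.1
rel([corner(.152,-.02,t,0),corner(.13,-.025,t,0),corner(.105,-.025,t,0),corner(.105,-.012,t,0)]+[corner(.105,-.003,t,0) for t in np.arange(2.1,2.95,.08)],[0]*20)
```

```text
[0.43346237 0.13727149 0.24190186] [-5.10020427  3.30929615 10.734635  ]
0.0, -0.1, 0.1, -0.0173, -0.0002, -0.0167, 0  world [0.437 0.12  0.258]
0.0, -0.1, 0.1, -0.0328, -0.0003, -0.0003, 0  world [0.44  0.105 0.242]
0.0, -0.1, 0.1, -0.0454, -0.0003, 0.0213, 0  world [0.443 0.093 0.22 ]
0.0, -0.1, 0.1, -0.0342, -0.0003, 0.0279, 0  world [0.44  0.104 0.214]
0.0, -0.1, 0.1, -0.0264, -0.0002, 0.0324, 0  world [0.439 0.112 0.209]
0.0, -0.1, 0.1, -0.0192, -0.0002, 0.0368, 0  world [0.437 0.119 0.205]
0.0, -0.1, 0.1, -0.0124, -0.0002, 0.0417, 0  world [0.436 0.125 0.2  ]
0.0, -0.1, 0.1, -0.0060, -0.0002, 0.0471, 0  world [0.435 0.132 0.195]
0.0, -0.1, 0.1, -0.0000, -0.0002, 0.0530, 0  world [0.433 0.137 0.189]
0.0, -0.1, 0.1, 0.0054, -0.0002, 0.0594, 0  world [0.432 0.143 0.182]
0.0, -0.1, 0.1, 0.0104, -0.0002, 0.0662, 0  world [0.431 0.148 0.175]
0.0, -0.1, 0.1, 0.0148, -0.0001, 0.0733, 0  world [0.43  0.152 0.168]
0.0, -0.1, 0.1, 0.0186, -0.0001, 0.0808, 0  world [0.429 0.156 0.161]
0.0, -0.1, 0.1, 0.0218, -0.0001, 0.0886, 0  world [0.429 0.159 0.153]
0.0, -0.1, 0.1, 0.0243, -0.0001, 0.0966, 0  world [0.428 0.161 0.145]
```

View pics/c5.png

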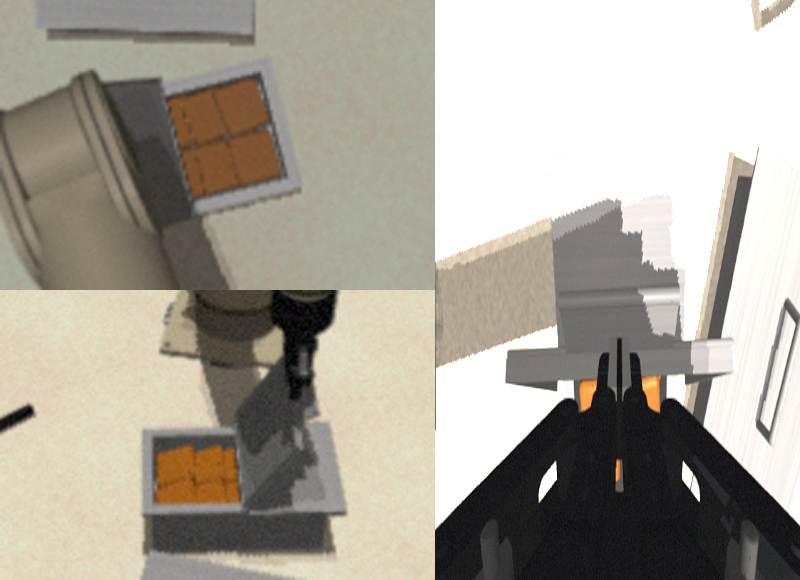

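The leaf is past upright at about 2 rad, leaning left, and the tip presses on the flange with about 12 N. I'll back off up and right, then re-place the tip inside the flange.

Request:
play_rows(plan=[0,0,0,-0.005,0,-0.012,0,0,0,0,-0.02,0,-0.02,0,0,0,0,-0.038,0,-0.005,0,0,0,0,-0.048,0,0.02,0,0,0,0,-0.048,0,0.022,0,0,0,0,-0.048,0,0.022,0])

```text
clock: 9.1
position: [0.4438, 0.089, 0.22]
ee_rot: [0.629, 0.778, -0.0, -0.0]
ft_force: [-0.4, 1.0, -0.2]
grip_width: -0.002
grasp_force: 0.0
```

Run:
```python
from h import *
o=status.get_obs();print(o['position'],o['ft_force'])
b=viewer.camera("scene")[90:210,180:360,::-1];w=viewer.camera("wrist")[:,:,::-1]
im=np.hstack([cv2.resize(b,(435,290),interpolation=cv2.INTER_CUBIC),cv2.resize(w,(365,290))])
cv2.imwrite("pics/c6.png",cv2.convertScaleAbs(im,alpha=1.6))
rel([corner(.105,-.003,t,0) for t in np.arange(1.94,3.0,.08)],[0]*20)
```

```text
[0.44380941 0.08898648 0.21998284] [-0.44482219  0.99104803 -0.1986454 ]
0.1, 0.0, 0.1, 0.0075, -0.0006, 0.0045, 0  world [0.442 0.097 0.216]
0.1, 0.0, 0.1, 0.0153, -0.0006, 0.0076, 0  world [0.44  0.104 0.213]
0.1, 0.0, 0.1, 0.0229, -0.0006, 0.0114, 0  world [0.439 0.112 0.209]
0.1, 0.0, 0.1, 0.0301, -0.0006, 0.0157, 0  world [0.437 0.119 0.205]
0.1, 0.0, 0.1, 0.0369, -0.0006, 0.0206, 0  world [0.436 0.125 0.2  ]
0.1, 0.0, 0.1, 0.0433, -0.0006, 0.0260, 0  world [0.435 0.132 0.195]
0.1, 0.0, 0.1, 0.0493, -0.0006, 0.0319, 0  world [0.433 0.137 0.189]
0.1, 0.0, 0.1, 0.0548, -0.0006, 0.0383, 0  world [0.432 0.143 0.182]
0.1, 0.0, 0.1, 0.0597, -0.0006, 0.0451, 0  world [0.431 0.148 0.175]
0.1, 0.0, 0.1, 0.0641, -0.0006, 0.0522, 0  world [0.43  0.152 0.168]
0.1, 0.0, 0.1, 0.0679, -0.0006, 0.0597, 0  world [0.429 0.156 0.161]
0.1, 0.0, 0.1, 0.0711, -0.0006, 0.0675, 0  world [0.429 0.159 0.153]
0.1, 0.0, 0.1, 0.0737, -0.0006, 0.0755, 0  world [0.428 0.161 0.145]
0.1, 0.0, 0.1, 0.0756, -0.0006, 0.0837, 0  world [0.428 0.163 0.137]
```

View pics/c6.png

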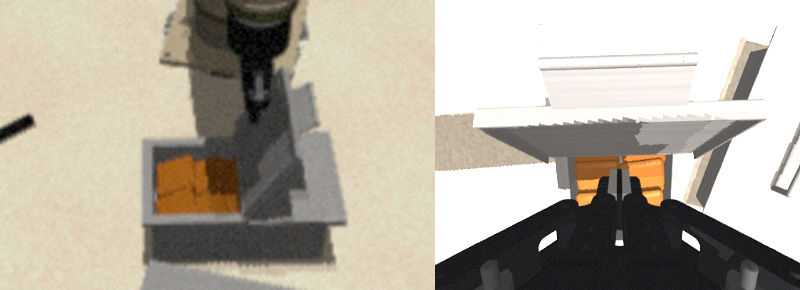

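The leaf holds at about 2.05 rad with the tip clear to its right, facing the underside inside the flange. Next I'll push it down.

Request:
play_rows(plan=[0,0,0,0.0075,0,0.0045,0,0,0,0,0.0153,0,0.0076,0,0,0,0,0.023,0,0.0114,0,0,0,0,0.03,0,0.0157,0,0,0,0,0.037,0,0.0206,0,0,0,0,0.0433,0,0.026,0,0,0,0,0.0493,0,0.032,0,0,0,0,0.0548,0,0.0383,0,0,0,0,0.0597,0,0.045,0,0,0,0,0.064,0,0.0522,0,0,0,0,0.068,0,0.0597,0,0,0,0,0.071,0,0.0675,0,0,0,0,0.0737,0,0.0755,0,0,0,0,0.0756,0,0.0837,0])

```text
clock: 10.95
position: [0.428, 0.1629, 0.1355]
ee_rot: [0.629, 0.778, -0.0, 0.0]
ft_force: [-0.5, 0.3, 1.1]
grip_width: -0.0
grasp_force: 0.1
```

Run:
```python
from h import *
o=status.get_obs();print(o['position'],o['ft_force'])
rel([corner(.105,-.003,t,0) for t in (3.06,3.1,3.14)],[0]*20)
```

```text
[0.42800507 0.16289665 0.13551214] [-0.53687396  0.2535824   1.08203158]
0.0, 0.0, 0.0, 0.0015, -0.0002, 0.0070, 0  world [0.428 0.164 0.129]
0.0, 0.0, 0.0, 0.0019, -0.0002, 0.0111, 0  world [0.427 0.165 0.124]
0.0, 0.0, 0.0, 0.0021, -0.0002, 0.0153, 0  world [0.427 0.165 0.12 ]
```

Force is light. I'll press down gently in small steps and watch for the stop.

Request:
play_rows(plan=[0,0,0,0.0015,0,0.005,0,0,0,0,0.002,0,0.009,0,0,0,0,0.002,0,0.012,0,0,0,0,0.002,0,0.014,0,0,0,0,0.002,0,0.014,0])

```text
clock: 11.58
position: [0.4276, 0.1647, 0.1221]
ee_rot: [0.629, 0.778, -0.0, 0.0]
ft_force: [0.7, 0.6, -0.6]
grip_width: -0.003
grasp_force: 0.0
```

Request:
play_rows(plan=[0,0,0,0,0,0.0015,0,0,0,0,0,0,0.003,0,0,0,0,0,0,0.003,0])

```text
clock: 11.95
position: [0.4279, 0.1648, 0.12]
ee_rot: [0.629, 0.778, -0.0, 0.0]
ft_force: [-6.2, -2.9, 14.9]
grip_width: 0.0
grasp_force: 7.1
```

The stop is reached: the tip is at 0.106 m, as expected for flat, with 15 N. I'll press a touch more, then retreat straight up.

Request:
play_rows(plan=[0,0,0,0,0,0.001,0,0,0,0,0,0,0.001,0,0,0,0,0,0,-0.005,0,0,0,0,0,0,-0.03,0,0,0,0,0,0,-0.08,0,0,0,0,-0.06,0,-0.14,0,0,0,0,-0.12,0,-0.14,0,0,0,0,-0.18,0,-0.14,0,0,0,0,-0.24,0,-0.14,0,0,0,0,-0.3,0,-0.14,0,0,0,0,-0.3,0,-0.14,0,0,0,0,-0.3,0,-0.14,0])

```text
clock: 13.45
position: [0.4904, -0.1285, 0.2589]
ee_rot: [0.629, 0.777, 0.0, -0.0]
ft_force: [-0.2, -0.0, -0.8]
grip_width: 0.0
grasp_force: 0.0
```

Run:
```python
from h import *
o=status.get_obs();print(o['position'],o['ft_force'])
a=viewer.camera("top")[130:290,90:330,::-1];b=viewer.camera("scene")[120:220,200:350,::-1]
im=np.vstack([cv2.resize(x,(435,290),interpolation=cv2.INTER_CUBIC) for x in(a,b)])
cv2.imwrite("pics/c7.png",cv2.convertScaleAbs(im,alpha=1.6))
```

```text
[ 0.49035498 -0.12847817  0.25885131] [-0.22946664 -0.02610106 -0.78208778]
```

View pics/c7.png

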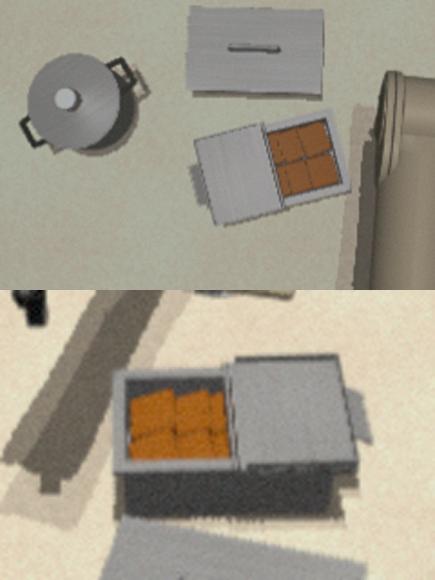

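The leaf lies flat on the plain half with the lip sticking out left, the pan is open, and the bystanders haven't moved. The arm is clear, so I'm handing in.

```bash
python3 -c "
from workcell import manip; print(manip.hand_in())"
```

```text
the job is handed in; nothing more can be done
None
```

The job is handed in with no verdict returned: in the last pictures the leaf lies flat on the plain half, with the pan and bystanders where they stood and the arm clear.

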